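# Unlatch the sprung bin gate and hold it wide

## Robot

A 7-joint arm with a two-finger parallel gripper is mounted at the origin on the work surface. World frame = base frame: x ahead of the robot, y to its left, z up, the work surface at z = 0. Lengths are in m, angles in rad, forces in N, time in s.
With the tool pointing down it reaches from about 0.35 to 0.9 m from the base axis. Payload 8.1 kg.
Tool frame: the origin (TCP) lies at the centre of the arm's flange, where the gripper is bolted on; the fingertips stand 178 mm ahead of it and the grasp point (between the pads) lies 159 mm ahead of it; x points along the fingers, z is the direction in which the jaws open and shut, and the axes are right-handed (so a half turn about x gives the same grasp; the last joint's range is limited). The gripper opens to 92 mm and grips with 3 to 60 N. Pads are 19 mm wide; open, the fingers measure 130 mm over their backs; the gripper's body (75 mm by 190 mm) begins 47 mm behind the grasp point.
Start: joints at [-1.4, 0.434, 0.025, 1.573, -0.012, 1.134, -0.075], TCP at [0.169, 0.602, 0.405] pointing down, gripper open.
Joint ranges: [-2.62, 2.62], [-0.44, 2.09], [-1.27, 1.32], [0.08, 2.57], [-1.32, 4.46], [0.12, 2], [-2.74, 2.74]. Speed limits (rad/s): [2.22, 2.22, 3.01, 3.01, 3.14, 3.14, 3.14].

## Interface

Orientations are given as a rotation vector (axis times angle).
In Python, from cell import arm, get_image, search_frame, pinpoint gives the robot as it stands.
- The arm moves only by the tool arm_command, never from a script. Its argument "motion" is a list of rows, each a list of 7 numbers: the finger opening in mm, from 0 to 91.8, then the shift along the tool's x, y, z in mm, then the turn, a rotation vector about the tool's x, y, z in degrees. In form: [[fingers, x, y, z, ax, ay, az], ...]. A call has 1 to 5 rows; each row shifts and turns the commanded pose from where the row before left it, along the tool's axes as they then stand; what a row does not reach is not made up. A row lasts 1/8 s, in which the tool goes at most 62.5 mm and 10.7 degrees, less where a joint would pass 70% of its speed; a pose out of reach is approached as far as the arm can. A call with a gripper value outside its range is refused whole. The fingers move at their own pace and stop on an object; "newtons" is the grip in N (left out, the last holds). Time passes only in rows, so rows that do not move let the fingers close. It gives the time, the measured TCP pose, the force and the opening at its end, in the units of the state.
- arm.observe(): the state, without advancing time (a new reading comes with each control period).
- get_image(name): name is "scene" or "top" or "wrist"; returns a dict with "frame" (420x560x3 uint8, red, green, blue), "range_z" (420x560 float32, m along the optical axis (not along the pixel's ray), 0 where there is no reading), "K" (3x3 intrinsics, pixels), "distortion" ([k1, k2, p1, p2, k3] as OpenCV has them; the pictures are not rectified), "origin" and "rotation" of the camera in the world; the wrist camera has in their place "tool_from_camera" (4x4, takes a point from camera to tool coordinates, whose origin is the TCP and whose axes are the tool frame's). Camera axes: x right, y down, z forward; pixel columns grow to the right and rows downward; lengths in m; the calibration is good to about 2 mm. A picture is of the moment at which its call begins: read the wrist's pose just before it.
- arm.sign_off(): hands the job in, once; it reports no verdict.
Trained networks look in the newest picture that a camera, given by its name, has taken for a name from the list of things; names that differ only in an ending like _2 or _b are one class to them, and where a whole thing is asked for, a point or a joint stands for the part that bears it (a point fixed in the world has none). Each returns a list of dicts, best first, with "p" (0 to 1); they miss things now and then, are a little off and sometimes report something else, mostly with a low value. They report only what shows in the picture. A call takes as long as a camera call.
- search_frame(camera, target): "point" ([x, y, z] in m, in world coordinates, good to about 4 mm: the middle of the surface that is visible of it).
- pinpoint(camera, target): "point" ([x, y, z] in m, in world coordinates, good to about 4 mm: a listed point, or the origin of a listed thing).
The state is a dict: "clock": time; "joints": joint angles; "dq": joint speeds; "joint_efforts": joint torques, N m; "position": TCP position; "ee_rot": TCP orientation; "force": force on the tool from outside, world axes, zero at the start; "ft_torque": the same for the moment, N m; "width": opening from 0.0 (shut) to 1.0 (fully open).
Only numpy, scipy, OpenCV 4.12 (cv2) and the standard library are available. Lean on these libraries where they do the work, as an engineer would, in place of code of your own. Each camera call takes 0.05 s, during which the arm holds its last target. There are 200 camera calls.

## Task

The bin of folded channel pieces on the bench has to be emptied: squeeze its two catches fully together, first the one beyond the gate's free end, then the one in the middle nearer the hinge. Then take the gate by its upright post, swing it outward past its detent until it stands nearly square to the front of the bin, and finish while still holding it wide open there against its spring. Leave the pieces in the bin and the other things on the bench where they are.

Things in the scene. Friction and masses are not known exactly. Their poses are not given: they have to be found in the camera images.
- bin: fixed folded sheet-metal bin of finished pieces, 182 mm deep (its x), 320 mm wide (its y), walls 70 mm high; it may stand turned on the bench. Origin on the table below the closed gate, 130 mm from the hinge line. z up; x points from the gate into the bin; y runs along the closed gate from its free end towards its hinge. The gate is the front, -x, side
- gate (a joint): angle of the gate (rad): 0 shut, 1.48 at its outer stop. It turns clockwise seen from above as it opens, its free end swinging outward to the bin's -x. A spring pulls it shut (0.1 N m shut, 0.45 N m wide open). A sprung ball detent must be pushed past between about 0.35 and 0.75 rad (under 15 N at the post). Let go, it falls back to the detent or shut. Closed catches block it
- gate_hinge (a point): point on the gate's vertical hinge line, at the bin's +y end of the gate, 120 mm above the table. The gate is a sheet 214 mm long, its top edge 75 mm above the table; only the post and the two catches' plates stand higher than 100 mm there
- gate_grip (a point): grip point of the gate's upright round post: dark steel, 18 mm diameter, from 70 to 142 mm above the table. The point is on its axis, 120 mm above the table and 165 mm along the gate from the hinge line, 12 mm in front (bin -x, when shut) of the gate's sheet. It moves with the gate
- catch_end_grip (a point): squeeze point of the END catch, beyond the gate's free end, on the fixed front panel. A catch is two upright plates to be pinched together along the bin's y, each 26 mm wide (x), 8 mm thick, tops 130 mm above the table: a fixed plate (-y side) and a sliding tab (+y side). The point is fixed on the bin, 115 mm above the table, 17 mm from the fixed plate's outer face
- catch_mid_grip (a point): squeeze point of the MIDDLE catch, on the bin's divider behind the gate, 135 mm along the bin's +y from the end catch's point; same shape and sizes. For both: width over the plates' outer faces is 48 mm closed, 34 mm fully squeezed, and the point is midway when fully squeezed (31 mm from the closed tab's outer face). Below the plates nothing rises above 92 mm
- catch_end (a joint): travel of the end catch's tab (m): 0 to 0.003 closed, 0.014 fully squeezed; it slides along the bin's -y against about 5 N of friction and stays where it is left. Its claw, 85 mm up, holds a stud on the gate and is clear of it from 0.0095
- catch_mid (a joint): travel of the middle catch's tab (m), same meaning as catch_end
- channel0_center (a point): bystander: folded steel channel 110 x 34 x 23 mm lying in the bin; centre
- channel1_center (a point): bystander: a like channel in the bin's other compartment; centre
- hoop_center (a point): bystander: steel hoop, 76 mm across, 38 mm high, near the end catch's side of the bin; centre
- shell_center (a point): bystander: white bent letter wall about 100 x 70 x 45 mm, beside the bin at its hinge side; centre
- pliers_center (a point): bystander: pliers with green grips, 170 mm long, lying on the table; middle
- mallet_center (a point): bystander: rubber mallet with wooden handle, 240 mm long, 44 mm high, lying on the table; middle
- spray_can_center (a point): bystander: black can 52 mm across, 150 mm high; centre
- square_center (a point): bystander: steel try square, 170 mm long, lying on the table; middle

How it is judged:
On the way, in this order (a step that is already met when the one before it is completed fails the run):
1. the end catch is squeezed, the middle one still closed (value of joint catch_end above 0.0105 m and value of joint catch_mid below 0.006 m), for 0.2 s.
2. then the middle catch is squeezed too, the gate still shut (value of joint catch_end above 0.0095 m and value of joint catch_mid above 0.0105 m and value of joint gate below 0.15 rad), for 0.2 s.
3. the gate has been swung past its detent by the gripper (value of joint gate above 0.8 rad and contact force between the fingers and gate above 0.5 N), for 0.1 s.
At the end, for the whole second after the job is handed in: Through the last second the gate stands at least 1.2 rad open and still (under 0.1 rad/s), the fingers press on it with over 1 N with the grasp point within 40 mm of the post's grip point, and both catches remain squeezed (tabs beyond 9.5 mm) (value of joint gate above 1.2 rad and velocity of joint gate between -0.1 and 0.1 rad/s and contact force between the fingers and gate above 1 N and distance between the grasp point and gate_grip below 0.04 m and value of joint each of catch_end, catch_mid above 0.0095 m); the arm keeps its last pose, push and grip.
It fails at once if the middle catch is squeezed before the end catch (value of joint catch_mid above 0.008 m and value of joint catch_end below 0.008 m).
It fails at once if a bystander or a piece in the bin is displaced by over 30 mm (distance of any of channel0_center, channel1_center, hoop_center, shell_center, pliers_center, mallet_center, spray_can_center, square_center from where it was at the start of the episode above 0.03 m).
It also fails if it takes over 54 s, if anything falls off the work surface, if the arm or the gripper's body presses on something with over 40 N, if the wrist force passes 120 N, or if a joint passes its speed limit or range.

## Working session

There is one attempt and no reset: what is moved stays moved. The work goes in short steps, Python scripts to look and compute and a tool call to move; the robot and the scene stay as the last step left them, time stands still between calls to the robot, and variables do not carry over. Pictures are saved under pics/ and viewed, about 8 in all and at most 12, crops included, and the job is handed in when it is done.

Besides the shell and the picture viewer there is one more tool, called as name(argument=value, ...), one argument or row to a line, values as JSON. arm_command: Moves the arm, as the interface text tells. Its arguments: {"type":"object","properties":{"motion":{"type":"array"},"newtons":{"type":"number"}},"required":["motion"]}

```bash
mkdir -p pics; ls; python3 - <<'E'
from cell import arm,get_image,search_frame,pinpoint
import cv2,numpy as np
s=arm.observe();print(s['clock'],s['position'],s['ee_rot'],s['force'],s['width'])
ims=[]
for c in ['scene','top']:
    im=get_image(c);ims.append(im['frame'])
    cv2.imwrite(f'pics/{c}0.png',im['frame'][:,:,::-1])
    print(c,np.round(im['origin'],3),np.round(im['rotation'],3).tolist())
    for t in ['bin','gate_hinge','gate_grip','catch_end_grip','catch_mid_grip','hoop_center','shell_center','pliers_center','mallet_center','spray_can_center','square_center']:
        print(t,[(np.round(d['point'],3).tolist(),round(d['p'],2)) for d in pinpoint(c,t)[:2]])
E
```

```text
pics
0.0 [0.16900793 0.60147866 0.40395188] [-1.00610344  1.32758834  1.00436241] [-0.25634366 -0.47890458 -0.24947442] 1.0005382549679056
scene [1.318 0.576 0.824] [-1.102, -2.229, 1.146]
bin [([0.63, 0.131, -0.002], 0.74)]
gate_hinge [([0.629, 0.254, 0.123], 0.59), ([0.313, 0.398, 0.021], 0.59)]
gate_grip [([0.61, 0.095, 0.122], 0.97)]
catch_end_grip [([0.66, 0.012, 0.118], 0.68), ([0.561, 0.384, 0.019], 0.26)]
catch_mid_grip [([0.662, 0.15, 0.116], 0.93)]
hoop_center [([0.676, -0.142, 0.022], 0.66)]
shell_center [([0.563, 0.382, 0.018], 0.62)]
pliers_center [([0.344, -0.418, 0.005], 0.59), ([0.544, -0.516, 0.007], 0.26)]
mallet_center [([0.314, 0.398, 0.021], 0.81)]
spray_can_center [([0.531, 0.494, 0.078], 0.64)]
square_center [([0.545, -0.512, 0.005], 0.9)]
top [ 0.287 -0.004  1.269] [-2.119, 2.121, -0.211]
bin [([0.627, 0.125, -0.001], 0.72)]
gate_hinge [([0.626, 0.257, 0.122], 0.84), ([0.679, -0.137, 0.02], 0.55)]
gate_grip [([0.616, 0.095, 0.12], 0.77)]
catch_end_grip [([0.664, 0.012, 0.114], 0.9)]
catch_mid_grip [([0.664, 0.144, 0.117], 0.86)]
hoop_center [([0.68, -0.138, 0.019], 0.65)]
shell_center [([0.56, 0.378, 0.021], 0.5)]
pliers_center [([0.343, -0.418, 0.01], 0.92)]
mallet_center [([0.313, 0.399, 0.021], 0.76)]
spray_can_center [([0.527, 0.494, 0.075], 0.77)]
square_center [([0.543, -0.512, 0.006], 0.8)]
```

View pics/scene0.png

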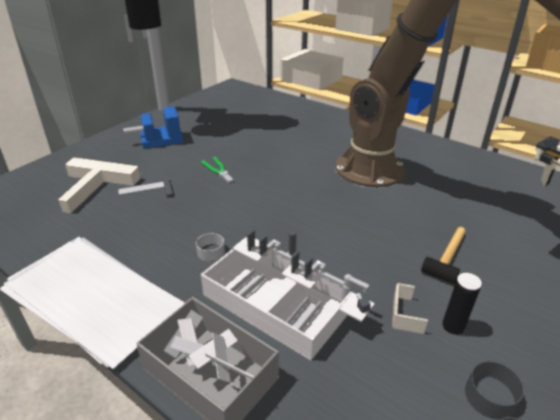

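View pics/top0.png

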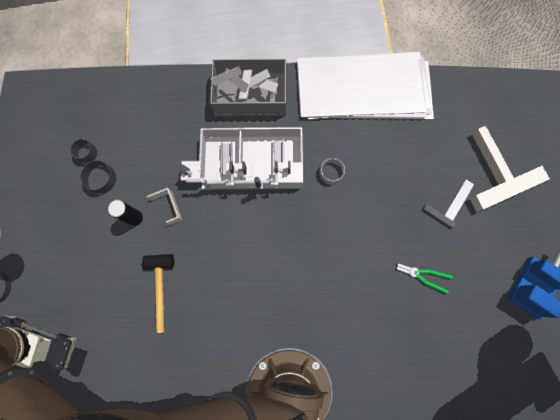

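```bash
cat > h.py <<'E'
import numpy as np, cv2
from scipy.spatial.transform import Rotation as R
from cell import arm,get_image,search_frame,pinpoint
def target(yaw,flip=1):
    """tool x down, tool z along bin y (times flip); yaw = bin yaw"""
    x=np.array([0,0,-1.]); z=flip*np.array([-np.sin(yaw),np.cos(yaw),0]); y=np.cross(z,x)
    return R.from_matrix(np.c_[x,y,z])
def plan(grasp,Rt,n):
    s=arm.observe(); p=np.array(s['position']); r=R.from_rotvec(s['ee_rot'])
    goal=np.array(grasp)-0.159*Rt.as_matrix()[:,0]
    w=(r.inv()*Rt).as_rotvec()/n; d=(goal-p)/n
    print('t',s['clock'],'grasp',np.round(p+.159*r.as_matrix()[:,0],4),'F',np.round(s['force'],1),'w',s['width'],'goal',goal)
    for i in range(n):
        print(np.round(r.inv().apply(d)*1000,1).tolist(),np.round(np.degrees(w),2).tolist())
        r=r*R.from_rotvec(w)
E
python3 - <<'E'
from h import *
for f in (1,-1):
    print(f); plan([.62,.08,.26],target(0,f),13)
s=arm.observe();print(R.from_rotvec(s['ee_rot']).as_matrix().round(2), s['joints'])
im=get_image('wrist');print(im['tool_from_camera'].round(3))
E
```

```text
1
t 1.2 grasp [0.169  0.6017 0.2457] F [-0.4  0.4  0.3] w 0.9994131557018536 goal [0.62  0.08  0.419]
[-1.1, -44.3, -29.3] [-1.21, 0.0, -0.0]
[-1.1, -43.6, -30.2] [-1.21, 0.0, -0.0]
[-1.1, -43.0, -31.1] [-1.21, 0.0, -0.0]
[-1.1, -42.3, -32.0] [-1.21, 0.0, -0.0]
[-1.1, -41.6, -32.9] [-1.21, 0.0, -0.0]
[-1.1, -40.9, -33.7] [-1.21, 0.0, -0.0]
[-1.1, -40.2, -34.6] [-1.21, 0.0, -0.0]
[-1.1, -39.5, -35.4] [-1.21, 0.0, -0.0]
[-1.1, -38.7, -36.3] [-1.21, 0.0, -0.0]
[-1.1, -37.9, -37.1] [-1.21, 0.0, -0.0]
[-1.1, -37.2, -37.9] [-1.21, 0.0, -0.0]
[-1.1, -36.4, -38.6] [-1.21, 0.0, -0.0]
[-1.1, -35.5, -39.4] [-1.21, 0.0, -0.0]
-1
t 1.2 grasp [0.169  0.6017 0.2457] F [-0.4  0.4  0.3] w 0.9994131557018536 goal [0.62  0.08  0.419]
[-1.1, -44.3, -29.3] [12.64, -0.0, -0.0]
[-1.1, -49.6, -18.9] [12.64, -0.0, -0.0]
[-1.1, -52.5, -7.6] [12.64, -0.0, -0.0]
[-1.1, -52.9, 4.1] [12.64, -0.0, -0.0]
[-1.1, -50.7, 15.6] [12.64, -0.0, -0.0]
[-1.1, -46.1, 26.3] [12.64, -0.0, -0.0]
[-1.1, -39.2, 35.7] [12.64, -0.0, -0.0]
[-1.1, -30.4, 43.5] [12.64, -0.0, -0.0]
[-1.1, -20.2, 49.1] [12.64, -0.0, -0.0]
[-1.1, -9.0, 52.3] [12.64, -0.0, -0.0]
[-1.1, 2.7, 53.0] [12.64, -0.0, -0.0]
[-1.1, 14.2, 51.1] [12.64, -0.0, -0.0]
[-1.1, 25.1, 46.7] [12.64, -0.0, -0.0]
[[-0.   -0.96  0.27]
 [ 0.    0.27  0.96]
 [-1.    0.    0.  ]] [-1.39956557  0.43447308  0.02498337  1.57323059 -0.01163151  1.13402045
 -0.07507922]
[[ 0.001 -0.246  0.969  0.02 ]
 [-0.    -0.969 -0.246  0.068]
 [ 1.    -0.    -0.001 -0.002]
 [ 0.     0.     0.     1.   ]]
```

arm_command(
  motion=[
    [91.8, -1, -44, -30, -1.2, 0, 0],
    [91.8, -1, -44, -30, -1.2, 0, 0],
    [91.8, -1, -43, -31, -1.2, 0, 0],
    [91.8, -1, -42, -32, -1.2, 0, 0],
    [91.8, -1, -42, -33, -1.2, 0, 0],
  ],
)

```text
clock: 1.88
position: [0.3434, 0.399, 0.41]
ee_rot: [-1.084, 1.283, 1.084]
force: [0.7, -0.0, -0.2]
width: 0.997
```

arm_command(
  motion=[
    [91.8, -1, -41, -34, -1.2, 0, 0],
    [91.8, -1, -40, -35, -1.2, 0, 0],
    [91.8, -1, -39, -35, -1.2, 0, 0],
    [91.8, -1, -39, -36, -1.2, 0, 0],
    [91.8, -1, -38, -37, -1.2, 0, 0],
  ],
)

```text
clock: 2.5
position: [0.5164, 0.1984, 0.415]
ee_rot: [-1.162, 1.238, 1.162]
force: [0.1, 1.3, 0.1]
width: 1.001
```

arm_command(
  motion=[
    [91.8, -1, -37, -38, -1.2, 0, 0],
    [91.8, -1, -36, -39, -1.2, 0, 0],
    [91.8, -1, -36, -39, -1.2, 0, 0],
    [91.8, 0, 0, 0, 0, 0, 0],
  ],
)

```text
clock: 3.0
position: [0.6212, 0.0742, 0.4176]
ee_rot: [-1.206, 1.214, 1.201]
force: [0.5, -0.0, -0.0]
width: 0.996
```

```bash
python3 - <<'E'
from h import *
s=arm.observe()
im=get_image('wrist');cv2.imwrite('pics/w1.png',cv2.resize(im['frame'],(784,588))[:,:,::-1])
print(im['K'].round(1).tolist(),np.round(im['distortion'],3))
for c in ['wrist','top','scene']:
  for t in ['bin','gate_hinge','gate_grip','catch_end_grip','catch_mid_grip']:
    if c!='wrist': get_image(c)
    print(c,t,[(np.round(d['point'],4).tolist(),round(d['p'],2)) for d in pinpoint(c,t)[:2]])
# heights map from wrist
T=np.eye(4);T[:3,:3]=R.from_rotvec(s['ee_rot']).as_matrix();T[:3,3]=s['position'];T=T@im['tool_from_camera']
v,u=np.mgrid[:420,:560];z=im['range_z']
uv=cv2.undistortPoints(np.c_[u.ravel(),v.ravel()].astype(float)[:,None],im['K'],im['distortion'])[:,0]
P=np.c_[uv*z.ravel()[:,None],z.ravel()]@T[:3,:3].T+T[:3,3];P=P[z.ravel()>0]
np.save('P1.npy',P)
m=(P[:,2]>.1)&(P[:,2]<.16)&(P[:,0]>.5)&(P[:,0]<.75)&(P[:,1]>-.08)&(P[:,1]<.3)
n,l,st,ce=0,0,0,0
g=np.zeros((250,400),np.uint8)
Q=P[m];ix=((Q[:,0]-.5)*1000).astype(int);iy=((Q[:,1]+.08)*1000).astype(int);g[ix,iy]=255
g2=cv2.morphologyEx(g,cv2.MORPH_CLOSE,np.ones((3,3)))
n,l,st,ce=cv2.connectedComponentsWithStats(g2)
for i in range(1,n):
    if st[i,4]>20:
        k=l[ix,iy]==i
        print('x',Q[k,0].min().round(4),Q[k,0].max().round(4),'y',Q[k,1].min().round(4),Q[k,1].max().round(4),'ztop',np.percentile(Q[k,2],95).round(4),k.sum())
E
```

```text
[[321.6, 0.0, 290.2], [0.0, 321.6, 209.0], [0.0, 0.0, 1.0]] [-0.028  0.     0.     0.     0.   ]
wrist bin [([0.6317, 0.1262, 0.0016], 0.73)]
wrist gate_hinge [([0.6262, 0.2575, 0.1204], 0.57), ([0.6616, 0.1483, 0.1133], 0.2)]
wrist gate_grip []
wrist catch_end_grip [([0.6617, 0.0116, 0.1159], 0.83)]
wrist catch_mid_grip [([0.6607, 0.1517, 0.1152], 0.73)]
top bin []
top gate_hinge [([0.6246, 0.2554, 0.1226], 0.71), ([0.5623, 0.3778, 0.0197], 0.57)]
top gate_grip []
top catch_end_grip [([0.6637, 0.0103, 0.1146], 0.78), ([0.5429, -0.5095, 0.0074], 0.49)]
top catch_mid_grip []
scene bin [([0.6274, 0.129, 0.0008], 0.92)]
scene gate_hinge [([0.6273, 0.2536, 0.1227], 0.81)]
scene gate_grip [([0.6118, 0.0933, 0.1179], 0.76)]
scene catch_end_grip [([0.6615, 0.0131, 0.1138], 0.58)]
scene catch_mid_grip [([0.6637, 0.1496, 0.1141], 0.59), ([0.6101, 0.0933, 0.1186], 0.4)]
x 0.6045 0.6218 y 0.0823 0.0996 ztop 0.1428 514
x 0.6185 0.6302 y 0.2508 0.2637 ztop 0.1012 41
x 0.6459 0.6716 y 0.1283 0.1368 ztop 0.1303 450
x 0.6457 0.6563 y 0.1646 0.1727 ztop 0.1298 184
x 0.6469 0.6729 y -0.0066 0.0019 ztop 0.1303 476
x 0.6465 0.6711 y 0.0318 0.0402 ztop 0.1305 378
```

View pics/w1.png

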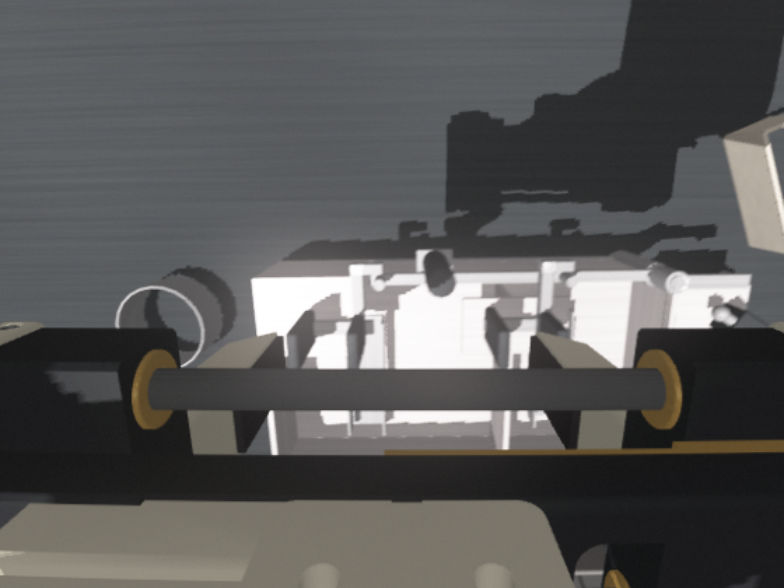

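```bash
python3 - <<'E'
from h import *
plan([.660,.0105,.117],target(0),1)
E
```

```text
t 4.3 grasp [0.6193 0.0791 0.2587] F [-0.   0.5  0. ] w 0.9983584950689484 goal [0.66   0.0105 0.276 ]
[141.7, -40.8, -68.5] [-0.09, 0.0, -0.0]
```

arm_command(
  motion=[
    [91.8, 0, -20, -34, 0, 0, 0],
    [91.8, 10, -21, -34.5, 0, 0, 0],
    [91.8, 40, 0, 0, 0, 0, 0],
    [91.8, 50, 0, 0, 0, 0, 0],
    [91.8, 0, 0, 0, 0, 0, 0],
  ],
  newtons=25,
)

```text
clock: 4.92
position: [0.6587, 0.0107, 0.3141]
ee_rot: [-1.205, 1.216, 1.213]
force: [-0.6, -0.6, 0.5]
width: 1.003
```

```bash
python3 - <<'E'
from h import *
get_image('scene')
plan([.660,.0105,.117],target(0),1)
E
```

```text
t 4.975 grasp [0.6594 0.0106 0.158 ] F [-0.6 -0.5  1.8] w 1.0000870296318536 goal [0.66   0.0105 0.276 ]
[41.0, -0.3, -0.1] [-0.09, -0.02, -0.17]
```

arm_command(
  motion=[
    [91.8, 20, 0, 0, 0, 0, 0],
    [91.8, 20, 0, 0, 0, 0, 0],
    [91.8, 0, 0, 0, 0, 0, 0],
    [70, 0, 0, 0, 0, 0, 0],
    [60, 0, 0, 0, 0, 0, 0],
  ],
)

```text
clock: 5.6
position: [0.6608, 0.0106, 0.2794]
ee_rot: [-1.209, 1.208, 1.206]
force: [-0.3, -0.5, 0.4]
width: 0.831
```

arm_command(
  motion=[
    [40, 0, 0, 0, 0, 0, 0],
    [30, 0, 0, 0, 0, 0, 0],
    [30, 0, 0, 0, 0, 0, 0],
    [30, 0, 0, 0, 0, 0, 0],
    [30, 0, 0, 0, 0, 0, 0],
  ],
)

```text
clock: 6.22
position: [0.6605, 0.0115, 0.2782]
ee_rot: [-1.208, 1.208, 1.209]
force: [0.1, 4.4, 4.5]
width: 0.362
```

arm_command(
  motion=[
    [30, 0, 0, 0, 0, 0, 0],
    [30, 0, 0, 0, 0, 0, 0],
    [60, 0, 0, 0, 0, 0, 0],
    [91.8, 0, 0, 0, 0, 0, 0],
    [91.8, 0, 0, 0, 0, 0, 0],
  ],
)

```text
clock: 6.85
position: [0.66, 0.0097, 0.2774]
ee_rot: [-1.208, 1.212, 1.207]
force: [0.1, 0.7, 0.6]
width: 0.638
```

arm_command(
  motion=[
    [91.8, 0, 0, 0, 0, 0, 0],
    [91.8, -50, 0, 0, 0, 0, 0],
    [91.8, 0, 0, 45, 0, 0, 0],
    [91.8, 0, 0, 45, 0, 0, 0],
    [91.8, 0, 0, 45, 0, 0, 0],
  ],
)

```text
clock: 7.48
position: [0.6603, 0.1466, 0.3279]
ee_rot: [-1.208, 1.21, 1.207]
force: [1.1, 0.4, -0.4]
width: 0.998
```

```bash
python3 - <<'E'
from h import *
im=get_image('scene')
print([(np.round(d['point'],4).tolist(),round(d['p'],2)) for d in pinpoint('scene','catch_mid_grip')[:2]])
s=arm.observe();im=get_image('wrist')
T=np.eye(4);T[:3,:3]=R.from_rotvec(s['ee_rot']).as_matrix();T[:3,3]=s['position'];T=T@im['tool_from_camera']
v,u=np.mgrid[:420,:560];z=im['range_z']
uv=cv2.undistortPoints(np.c_[u.ravel(),v.ravel()].astype(float)[:,None],im['K'],im['distortion'])[:,0]
P=np.c_[uv*z.ravel()[:,None],z.ravel()]@T[:3,:3].T+T[:3,3];P=P[z.ravel()>0]
Q=P[(P[:,2]>.11)&(P[:,2]<.15)&(P[:,0]>.59)&(P[:,0]<.69)&(P[:,1]>-.05)&(P[:,1]<.28)]
h,e=np.histogram(Q[:,1],np.arange(-.05,.28,.002))
print([(round(a,3),int(b)) for a,b in zip(e,h) if b>3])
plan([.659,.1455,.117],target(0),1)
E
```

```text
[([0.6605, 0.1486, 0.1166], 0.64), ([0.6792, -0.139, 0.0221], 0.57)]
[(np.float64(-0.006), 16), (np.float64(-0.004), 38), (np.float64(-0.002), 50), (np.float64(0.0), 275), (np.float64(0.002), 29), (np.float64(0.02), 29), (np.float64(0.022), 52), (np.float64(0.024), 61), (np.float64(0.026), 242), (np.float64(0.028), 21), (np.float64(0.082), 27), (np.float64(0.084), 81), (np.float64(0.086), 109), (np.float64(0.088), 124), (np.float64(0.09), 140), (np.float64(0.092), 167), (np.float64(0.094), 162), (np.float64(0.096), 204), (np.float64(0.098), 311), (np.float64(0.1), 47), (np.float64(0.102), 5), (np.float64(0.104), 10), (np.float64(0.106), 6), (np.float64(0.128), 74), (np.float64(0.13), 150), (np.float64(0.132), 153), (np.float64(0.134), 147), (np.float64(0.136), 143), (np.float64(0.164), 53), (np.float64(0.166), 194), (np.float64(0.168), 149), (np.float64(0.17), 147), (np.float64(0.172), 122), (np.float64(0.196), 13), (np.float64(0.198), 4)]
t 7.625 grasp [0.6597 0.1496 0.1683] F [ 0.3 -0.6  0. ] w 0.9974458067804145 goal [0.659  0.1455 0.276 ]
[51.3, 0.8, -3.9] [0.22, 0.09, -0.04]
```

arm_command(
  motion=[
    [91.8, 11, 0, -4, 0, 0, 0],
    [91.8, 40, 0, 0, 0, 0, 0],
    [91.8, 0, 0, 0, 0, 0, 0],
    [91.8, 0, 0, 0, 0, 0, 0],
    [70, 0, 0, 0, 0, 0, 0],
  ],
)

```text
clock: 8.25
position: [0.661, 0.1411, 0.2783]
ee_rot: [-1.208, 1.208, 1.206]
force: [-1.0, 0.2, -0.1]
width: 0.935
```

arm_command(
  motion=[
    [60, 0, 0, 0, 0, 0, 0],
    [40, 0, 0, 0, 0, 0, 0],
    [30, 0, 0, 0, 0, 0, 0],
    [30, 0, 0, 0, 0, 0, 0],
    [30, 0, 0, 0, 0, 0, 0],
  ],
)

```text
clock: 8.88
position: [0.6605, 0.1446, 0.2773]
ee_rot: [-1.207, 1.204, 1.211]
force: [1.5, 16.9, -1.1]
width: 0.401
```

arm_command(
  motion=[
    [30, 0, 0, 0, 0, 0, 0],
    [30, 0, 0, 0, 0, 0, 0],
    [30, 0, 0, 0, 0, 0, 0],
  ],
)

```text
clock: 9.25
position: [0.6605, 0.1457, 0.2773]
ee_rot: [-1.208, 1.203, 1.212]
force: [1.1, 11.7, 0.1]
width: 0.361
```

arm_command(
  motion=[
    [60, 0, 0, 0, 0, 0, 0],
    [91.8, 0, 0, 0, 0, 0, 0],
    [91.8, 0, 0, 0, 0, 0, 0],
    [91.8, 0, 0, 0, 0, 0, 0],
    [91.8, -60, 0, 0, 0, 0, 0],
  ],
)

```text
clock: 9.88
position: [0.6588, 0.1412, 0.3326]
ee_rot: [-1.205, 1.219, 1.213]
force: [1.8, 0.7, 0.5]
width: 0.854
```

arm_command(
  motion=[
    [91.8, 0, 0, -25, 0, 0, 0],
    [91.8, 0, 23, -25, 0, 0, 0],
    [91.8, 0, 24, 0, 0, 0, 0],
    [91.8, 0, 0, 0, 0, 0, 0],
  ],
)

```text
clock: 10.38
position: [0.6121, 0.0907, 0.3366]
ee_rot: [-1.207, 1.211, 1.208]
force: [-0.1, 1.1, -0.3]
width: 1.003
```

```bash
python3 - <<'E'
from h import *
im=get_image('scene')
print([(np.round(d['point'],4).tolist(),round(d['p'],2)) for d in pinpoint('scene','gate_grip')[:2]])
s=arm.observe();im=get_image('wrist')
T=np.eye(4);T[:3,:3]=R.from_rotvec(s['ee_rot']).as_matrix();T[:3,3]=s['position'];T=T@im['tool_from_camera']
v,u=np.mgrid[:420,:560];z=im['range_z']
uv=cv2.undistortPoints(np.c_[u.ravel(),v.ravel()].astype(float)[:,None],im['K'],im['distortion'])[:,0]
P=np.c_[uv*z.ravel()[:,None],z.ravel()]@T[:3,:3].T+T[:3,3];P=P[z.ravel()>0]
B=P[(P[:,2]>.11)&(P[:,2]<.15)]
for n,x0,x1,y0,y1 in [('post',.58,.64,.06,.12),('end',.64,.69,-.03,.06),('mid',.64,.69,.115,.19)]:
    Q=B[(B[:,0]>x0)&(B[:,0]<x1)&(B[:,1]>y0)&(B[:,1]<y1)]
    if len(Q): print(n,Q.min(0).round(4),Q.max(0).round(4),len(Q))
plan([.613,.091,.118],target(0),1)
E
```

```text
[([0.6132, 0.0916, 0.1196], 0.69)]
post [0.6043 0.0824 0.1101] [0.6213 0.1003 0.1436] 1019
end [0.6491 0.0193 0.1101] [0.6726 0.0279 0.1313] 496
mid [0.6483 0.1279 0.1101] [0.6713 0.1621 0.1314] 817
t 10.525 grasp [0.614  0.0916 0.1777] F [0.3 0.3 0.4] w 0.9991834483533665 goal [0.613 0.091 0.277]
[59.7, 0.9, -0.6] [-0.09, 0.0, 0.04]
```

arm_command(
  motion=[
    [50, 0, 1, -0.5, -9, 0, 0],
    [50, 0, 0, 0, -9, 0, 0],
    [50, 0, 0, 0, -9, 0, 0],
    [50, 0, 0, 0, -9, 0, 0],
    [50, 0, 0, 0, -9, 0, 0],
  ],
  newtons=40,
)

```text
clock: 11.15
position: [0.6131, 0.0912, 0.3364]
ee_rot: [-1.763, 0.726, 1.762]
force: [0.2, -0.6, -0.8]
width: 0.558
```

```bash
python3 - <<'E'
from h import *
get_image('scene')
plan([.613,.0915,.118],target(np.pi/4),1)
print(arm.observe()['joints'])
E
```

```text
t 11.2 grasp [0.6132 0.091  0.1775] F [-0.4 -0.5  0.4] w 0.5458659562365346 goal [0.613  0.0915 0.277 ]
[59.5, -0.2, 0.4] [0.63, -0.03, 0.01]
[-0.25510641  0.48619473  0.03109318  1.67064211 -0.01708799  0.98466114
  2.14897335]
```

arm_command(
  motion=[
    [50, 30, 0, 0, 0, 0, 0],
    [50, 29, 0, 0, 0, 0, 0],
    [50, 0, 0, 0, 0, 0, 0],
    [10, 0, 0, 0, 0, 0, 0],
    [10, 0, 0, 0, 0, 0, 0],
  ],
)

```text
clock: 11.82
position: [0.613, 0.0913, 0.279]
ee_rot: [-1.76, 0.729, 1.756]
force: [0.5, 0.3, 0.2]
width: 0.375
```

arm_command(
  motion=[
    [10, 0, 0, 0, 0, 0, 0],
    [10, 0, 0, 0, 0, 0, 0],
    [10, 0, 0, 0, 0, 0, 0],
    [10, 0, 0, 0, 0, 0, 0],
  ],
)

```text
clock: 12.32
position: [0.6127, 0.091, 0.2783]
ee_rot: [-1.76, 0.73, 1.757]
force: [0.1, -1.1, 5.4]
width: 0.189
```

```bash
python3 - <<'E'
from h import *
s=arm.observe();r=R.from_rotvec(s['ee_rot']);g=np.array(s['position'])+.159*r.as_matrix()[:,0]
print(g,s['force'],s['width']*91.8)
H=np.array([.6265,.2565]);v=np.array([.613,.0912])-H
c=g[:2]
for th in np.arange(.1,1.41,.1):
    R2=np.array([[np.cos(th),np.sin(th)],[-np.sin(th),np.cos(th)]]);p=H+R2@v
    d=np.r_[p-c,0];c=p
    print(round(th,2),p.round(3),(r.inv().apply(d)*1000).round(1))
E
```

```text
[0.61289873 0.09098304 0.11933896] [ 0.10773672 -1.14341135  5.3908026 ] 17.355986956168785
0.1 [0.597 0.093] [-0.   9.9 13.2]
0.2 [0.58  0.097] [-0.   8.7 14.1]
0.3 [0.565 0.103] [-0.   7.3 14.9]
0.4 [0.55 0.11] [-0.   5.8 15.5]
0.5 [0.535 0.118] [-0.   4.2 16. ]
0.6 [0.522 0.128] [-0.   2.6 16.4]
0.7 [0.51  0.139] [-0.   0.9 16.6]
0.8 [0.499 0.151] [-0.  -0.7 16.6]
0.9 [0.489 0.164] [-0.  -2.4 16.4]
1.0 [0.48  0.179] [-0.  -4.  16.1]
1.1 [0.473 0.194] [-0.  -5.6 15.6]
1.2 [0.468 0.209] [-0.  -7.1 15. ]
1.3 [0.464 0.225] [-0.  -8.6 14.2]
1.4 [0.461 0.242] [ -0.  -10.   13.3]
```

arm_command(
  motion=[
    [10, 0, 9.9, 13.2, 0, 0, 0],
    [10, 0, 8.7, 14.1, 0, 0, 0],
    [10, 0, 7.3, 14.9, 0, 0, 0],
    [10, 0, 0, 0, 0, 0, 0],
  ],
)

```text
clock: 12.82
position: [0.5634, 0.1005, 0.2782]
ee_rot: [-1.759, 0.735, 1.758]
force: [-2.9, -8.7, 7.2]
width: 0.191
```

arm_command(
  motion=[
    [10, 0, 5.8, 15.5, 0, 0, 0],
    [10, 0, 4.2, 16, 0, 0, 0],
    [10, 0, 2.6, 16.4, 0, 0, 0],
    [10, 0, 0.9, 16.6, 0, 0, 0],
    [10, 0, -0.7, 16.6, 0, 0, 0],
  ],
)

```text
clock: 13.45
position: [0.4974, 0.1496, 0.278]
ee_rot: [-1.758, 0.734, 1.757]
force: [2.0, -5.2, 4.0]
width: 0.186
```

```bash
python3 - <<'E'
from h import *
im=get_image('scene')
s=arm.observe();r=R.from_rotvec(s['ee_rot']);g=np.array(s['position'])+.159*r.as_matrix()[:,0]
print(g,s['force'],s['width']*91.8)
print([(np.round(d['point'],4).tolist(),round(d['p'],2)) for d in pinpoint('scene','gate_grip')[:2]])
E
```

```text
[0.49581614 0.15171772 0.11891004] [-5.15360196 -4.79628268 10.28979689] 17.21825055381724
[([0.4952, 0.15, 0.1195], 0.92), ([0.6245, 0.258, 0.1199], 0.43)]
```

arm_command(
  motion=[
    [10, 0, -2.4, 16.4, 0, 0, 0],
    [10, 0, -4, 16.1, 0, 0, 0],
    [10, 0, -5.6, 15.6, 0, 0, 0],
    [10, 0, -7.1, 15, 0, 0, 0],
    [10, 0, -8.6, 14.2, 0, 0, 0],
  ],
)

```text
clock: 14.18
position: [0.4627, 0.2263, 0.2777]
ee_rot: [-1.759, 0.731, 1.759]
force: [1.0, -4.9, 2.6]
width: 0.19
```

arm_command(
  motion=[
    [10, 0, -4.5, 7, 0, 0, 0],
    [10, 0, 0, 0, 0, 0, 0],
    [10, 0, 0, 0, 0, 0, 0],
    [10, 0, 0, 0, 0, 0, 0],
  ],
)

```text
clock: 14.68
position: [0.4611, 0.2333, 0.2777]
ee_rot: [-1.759, 0.73, 1.759]
force: [-0.1, -3.1, 2.8]
width: 0.185
```

```bash
python3 - <<'E'
from h import *
im=get_image('scene');cv2.imwrite('pics/s9.png',cv2.resize(im['frame'][180:360,150:450],(800,480))[:,:,::-1])
s=arm.observe();r=R.from_rotvec(s['ee_rot']);g=np.array(s['position'])+.159*r.as_matrix()[:,0]
v=g[:2]-[.6265,.2565]
print(g,s['force'],s['width']*91.8,'angle',(np.arctan2(-.1653,-.0135)-np.arctan2(v[1],v[0]))%(2*np.pi),'rad',np.hypot(*v))
for t in ['gate_grip','catch_end_grip','catch_mid_grip','hoop_center','shell_center','mallet_center','spray_can_center']:
    print(t,[(np.round(d['point'],4).tolist(),round(d['p'],2)) for d in pinpoint('scene',t)[:2]])
E
```

```text
[0.46104403 0.23330046 0.11867819] [ 0.15254743 -2.38990604  3.18608732] 17.692288640289956 angle 1.3499999230207353 rad 0.16707452422797778
gate_grip [([0.4586, 0.2368, 0.1191], 0.67), ([0.3117, 0.3988, 0.0199], 0.25)]
catch_end_grip [([0.6633, 0.0119, 0.1166], 0.84)]
catch_mid_grip [([0.6608, 0.1511, 0.1173], 0.83)]
hoop_center [([0.6789, -0.138, 0.019], 0.92)]
shell_center [([0.562, 0.3839, 0.0185], 0.58)]
mallet_center [([0.3141, 0.3975, 0.0191], 0.96)]
spray_can_center [([0.5307, 0.4976, 0.0784], 0.75)]
```

View pics/s9.png

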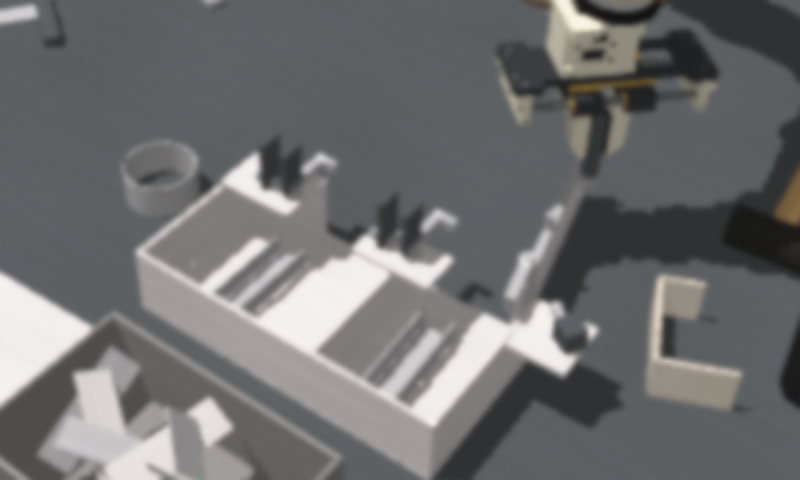

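The gate stands open and held at the post, near pixel (590,160). Both catches are pinched, near (280,160) and (400,225). The bystanders haven't moved, so I'm handing in.

```bash
python3 -c "
from cell import arm
print(arm.sign_off()); s=arm.observe(); print(s['clock'],s['position'],s['force'],s['width'])"
```

```text
the job is handed in; nothing more can be done
None
the job is handed in; nothing more can be done
```

I squeezed the end catch, then the middle one. I then took the gate by its post, swung it past the detent and handed the job in at about 15 s, still holding it open. The hand-in gives no verdict.

- **Catches:** the wrist camera measured about 34 mm over the plates of each catch after its squeeze, which is fully squeezed. I did not measure them again after the swing. In the last picture both still looked pinched together.
- **Gate:** it stood at about 1.35 rad, worked out from the grasp point and the hinge line. The post found in the scene camera was about 4 mm from the grasp point. The grip was set to 40 N and the fingers read 17.7 mm on the 18 mm post. The arm was nearly still, and a few newtons showed at the wrist.
- **Bystanders:** the hoop, shell, mallet and spray can were each found within about 6 mm of where they started. I did not measure the pliers, the square or the two channels at the end. The arm never worked near the pliers or square, and the channels still looked to be lying in the bin.

No check failed. The small disagreements were a few millimetres between the network's positions and the wrist depth readings for the catches. I took values between the two, close to the depth readings.

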